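# Test the counter's mushroom stop button, release it and restart

### The arm

A 6-joint arm with a two-finger parallel gripper is mounted at the origin on a cart in front of the work surface, level with it; the furniture and walls round the work are solid. World frame = base frame: x ahead of the robot, y to its left, z up, the work surface at z = 0. Lengths are in mm, angles in rad, forces in N, time in s.
With the tool pointing down it reaches from about 275 to 825 mm from the base axis. Payload 4.9 kg.
Tool frame: the origin (TCP) lies at the very end of the fingers, on their centre line; the grasp point (between the pads) lies 19 mm behind it; z points along the fingers, y is the line along which they close (so a half turn about z gives the same grasp; the last joint's range is limited). The gripper opens to 85 mm and grips with 20 to 120 N. Pads are 22 mm wide; open, the fingers measure 114 mm over their backs; the gripper's body (76 mm by 85 mm) begins 54 mm behind the grasp point. The pads swing forward as they close: fully open they stand 13 mm farther back than shut.
Start: joints at [-1.275, 0.326, -0.193, 1.052, 0, 1.437], TCP at [229.192, -499.989, 231.281] pointing down, gripper open.
Joint ranges: [-2.65, 2.65], [-0.97, 1.79], [-1.3, 1.35], [-1.93, 2.1], [-1.47, 1.37], [-3.14, 3.14]. Speed limits (rad/s): [2.57, 2.57, 3.14, 3.14, 3.14, 3.14].

### API

Orientations are given as [roll, pitch, yaw] about the fixed x, y, z axes, in that order (R = Rz(yaw) Ry(pitch) Rx(roll)).
In Python, from bench import bot, solve_ik, imaging gives the robot as it stands. Calls block until the motion is done:
- bot.move_ptp(position, orientation): joint-space move of the TCP to a pose.
- bot.movel(position, rot=None, max_speed=150, threshold=None): straight line of the TCP; rot=None keeps the orientation; max_speed is the mean speed in mm/s. With threshold (N) it stops when the force on the tool has changed by that much, and returns True; else False.
- bot.move_j(angles): joint-space move.
- bot.grip(opening, effort=None): opening from 0.0 (shut) to 1.0 (fully open); effort is the grip in N (None keeps the last); returns when the fingers have stopped.
- bot.dwell(seconds).
- solve_ik(position, orientation): joint angles nearest the present ones, or None.
- bot.get_state(): the state.
- imaging.capture(name): name is "scene" or "side" or "wrist"; returns the picture (384x512x3 uint8, blue, green, red); there is no depth.
- imaging.camera_model(name): a dict with "K" (3x3 intrinsics, pixels), "position" and "rotation" of the camera in the world. Camera axes: x right, y up, looking along -z (the intrinsics and any distortion apply to the point x, -y, -z); pixel columns grow to the right and rows downward; lengths in mm; the calibration is good to about 2 mm. A picture is of the moment at which its call begins: read the wrist's pose just before it. camera_model takes no time and is no camera call; for the wrist camera it gives the pose at the moment of the call.
A pose or a line that the arm cannot do raises bot.IKError and nothing moves.
- bot.sign_off(): hands the job in; it is judged then, once.
The state is a dict: "t": time; "qpos": joint angles; "joint_velocities": joint speeds; "effort": joint torques, N m; "tcp_pos": TCP position; "orientation": TCP orientation; "contact_force": force on the tool from outside, world axes, zero at the start; "wrist_torque": the same for the moment, N m; "opening": opening from 0.0 (shut) to 1.0 (fully open); "gripper_force": force on a finger pad.
Only numpy, scipy, OpenCV 4.12 (cv2) and the standard library are available. Lean on these libraries where they do the work, as an engineer would, in place of code of your own. Each camera call takes 0.05 s, during which the arm holds its last target. There are 200 camera calls.

### The job

Do the daily check of the stop button: press the big mushroom button in until it stays in by itself when you lift off, then push its fin clockwise (seen from above) until the button pops back out. Then press the small start button on the other box fully in and let it come back. Use only gentle pushes of the fingertips: pinch and lift nothing, and leave the cup, the glass and the jar standing where they are.

Things in the scene. Friction and masses are not known exactly. Their poses are not given: they have to be found in the camera images.
- stop_box: Stop station: grey box, 90 x 90 mm and 57 mm high, fixed to the worktop, with the black mushroom button on top. Origin: centre of its underside, z up. The mushroom's turning axis is the box's z axis. The fin points along the box's -x when the twist is 0.
- axis_point (a point): Point on the mushroom head's turning axis, at the level of its flat top (96 mm above the worktop when out, lower by the press joint when in). The head is 60 mm in diameter, 17 mm high, flat on top within 16 mm of the axis. Its frame turns with the head: z up, the fin lies along -x.
- press_point (a point): Where to press: on the head's flat top, 6 mm from the axis on the side away from the fin. Moves with the head.
- fin_point (a point): Middle of the upper part of the fin, 34 mm from the axis, 10 mm above the head's flat top. The fin is an upright radial blade moulded on the head: 10 mm thick, from 18 to 44 mm from the axis (so it juts 14 mm past the head's rim), its top 19 mm above the head's flat top. Its broad faces look along the frame's +y and -y. Push on the -y face, toward +y, to turn the head clockwise seen from above. Moves with the head.
- stop_press (a joint): How far the mushroom is in, m: 0 out, 0.012 at the stop. Spring-loaded: 3 N to start, about 8 N at full depth. It latches once pressed past 0.0095 and then stays at about 0.009 when let go, until twisted.
- stop_twist (a joint): Turn of the head, rad, clockwise seen from above; 0 at rest, range 0 to 0.95. A light spring (0.01 to 0.04 N m, about 1 N at the fin) returns it. A latched button lets go between 0.45 and 0.7 rad and pops up to 0.
- start_box: Start station: grey box, 72 x 72 mm and 45 mm high, fixed to the worktop, with one small round black button on top in a steel ring. Origin: centre of its underside, z up.
- start_top (a point): Centre of the top of the start button, 32 mm in diameter, 67 mm above the worktop when out; it is pressed straight down.
- start (a joint): How far the start button is in, m: 0 out, 0.006 fully in; spring return, 5 N fully in.
- espresso_cup: Loose espresso cup with handle, 58 x 87 x 55 mm high; origin at the middle of its underside. Leave alone.
- shot_glass: Loose clear shot glass, 47 mm in diameter, 58 mm high; origin at the middle of its underside. Leave alone.
- sugar_jar: Loose glass jar with a grey lid, 59 mm in diameter, 95 mm high; origin at the middle of its underside. Leave alone.

How it is judged (in metres and radians):
On the way, in this order (a step that is already met when the one before it is completed fails the run):
1. the mushroom button is latched: in by more than 7 mm with the fingers off it (value of joint stop_press above 0.007 m and contact force between the fingers and stop_box below 0.1 N), for 0.1 s.
2. the mushroom button has been twisted free and is out to within 2 mm (value of joint stop_press below 0.002 m), for 0.1 s.
3. the start button is pressed in by more than 4 mm (value of joint start above 0.004 m), for 0.05 s.
At the end, for the whole second after the job is handed in: The mushroom button is out to within 2 mm and its fin back within 0.15 rad of rest, the start button is out to within 1.5 mm, and the cup, glass and jar stand upright within 20 mm of where they were (value of joint stop_press below 0.002 m and value of joint stop_twist below 0.15 rad and value of joint start below 0.0015 m and distance of each of espresso_cup, shot_glass, sugar_jar from where it was at the start of the episode below 0.02 m and angle between each of espresso_cup, shot_glass, sugar_jar's own z axis and vertical below 0.3 rad); the robot touches nothing.
It fails at once if the espresso cup is shifted more than 20 mm, lifted or tipped (distance of espresso_cup from where it was at the start of the episode above 0.02 m or angle between espresso_cup's own z axis and vertical above 0.3 rad).
It fails at once if the shot glass is shifted more than 20 mm, lifted or tipped (distance of shot_glass from where it was at the start of the episode above 0.02 m or angle between shot_glass's own z axis and vertical above 0.3 rad).
It fails at once if the sugar jar is shifted more than 20 mm, lifted or tipped (distance of sugar_jar from where it was at the start of the episode above 0.02 m or angle between sugar_jar's own z axis and vertical above 0.3 rad).
It fails at once if the stop station is pinched, or pushed harder than 35 N (contact force between the fingers and stop_box above 35 N).
It fails at once if the start station is pinched, or pushed harder than 35 N (contact force between the fingers and start_box above 35 N).
It also fails if it takes over 48 s, if anything falls off the work surface, if the arm or the gripper's body presses on something with over 40 N, if the wrist force passes 120 N, or if a joint passes its speed limit or range.

## Working session

There is one attempt and no reset: what is moved stays moved. The work goes in short steps, each a Python script; the robot and the scene stay as the last script left them, time stands still between calls to the robot, and variables do not carry over. Pictures are saved under pics/ and viewed, at most 10 in all, crops included, and the job is handed in when it is done.

```bash
mkdir -p pics; python3 - <<'E'
from bench import bot, imaging
import cv2
for n in("scene","side"):
    cv2.imwrite(f"pics/{n}0.png",cv2.resize(imaging.capture(n),(800,600),interpolation=cv2.INTER_CUBIC))
    m=imaging.camera_model(n);print(n,m)
print(bot.get_state()['orientation'],bot.get_state()['t'])
E
```

```text
scene {'K': array([[437.40528636,   0.        , 255.00863215],
       [  0.        , 437.40528636, 186.09555992],
       [  0.        ,   0.        ,   1.        ]]), 'position': array([-220.27167927,  654.84690152,  868.37297607]), 'rotation': array([ 0.88641055,  0.00709474, -2.32447224])}
side {'K': array([[432.70418653,   0.        , 251.8515058 ],
       [  0.        , 432.70418653, 192.86141782],
       [  0.        ,   0.        ,   1.        ]]), 'position': array([ 510.76420298, -941.60549861,  757.51444529]), 'rotation': array([0.97299729, 0.00423673, 0.03453674])}
[-3.14007012e+00 -2.25187910e-04  4.29804957e-01] 0.1
```

View pics/scene0.png

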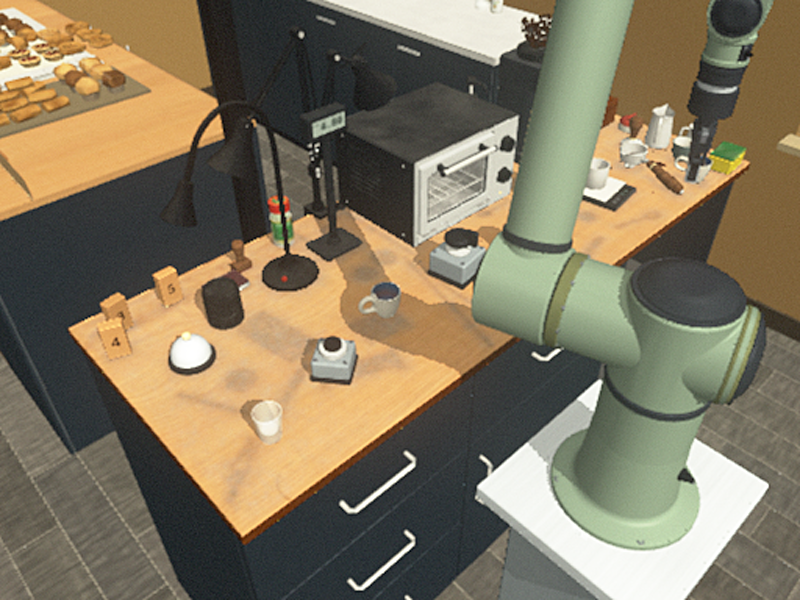

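View pics/side0.png

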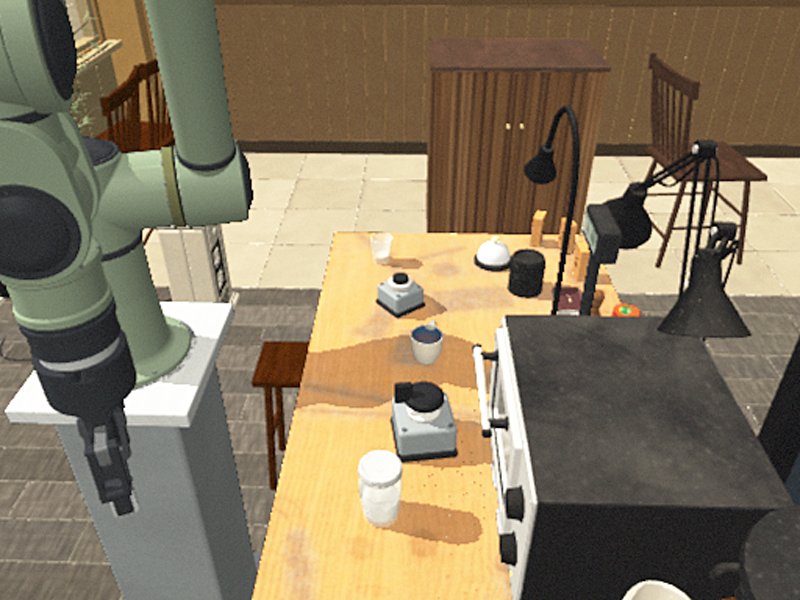

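The scene view shows the start box at about (333,360) and the stop box at (458,255). The side view shows the mushroom at (425,398) with its fin at (403,391), pointing roughly to world -x. The start button is at (401,279), the cup between the boxes at (427,343) and the jar at (381,488). I'll enlarge these areas.

```bash
cat > h.py <<'E'
import numpy as np, cv2
from scipy.spatial.transform import Rotation as R
from bench import bot, imaging, solve_ik
def ray(n,u,v,z):
    "512x384 pixel -> world point on plane z"
    m=imaging.camera_model(n); d=np.linalg.inv(m['K'])@[u,v,1]
    d=R.from_euler('xyz',m['rotation']).as_matrix()@(d*[1,-1,-1]); c=np.array(m['position'])
    return c+d*(z-c[2])/d[2]
E
python3 - <<'E'
import cv2,numpy as np
from h import *
def crop(n,u,v,w=56,h=42):
    i=imaging.capture(n);return cv2.resize(i[v-h//2:v+h//2,u-w//2:u+w//2],(400,300),interpolation=cv2.INTER_CUBIC)
a=np.vstack([np.hstack([crop("side",270,266),crop("side",256,188)]),np.hstack([crop("scene",294,163),crop("scene",213,228)])])
cv2.imwrite("pics/crops.png",a)
E
```

```text
(no output)
```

View pics/crops.png

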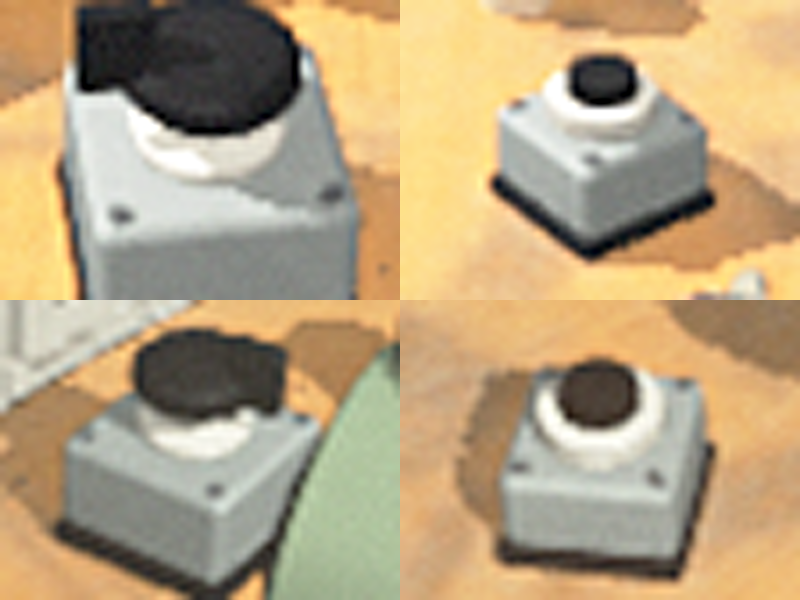

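Crops: the stop head is centred near (213,65) in the side view, with the fin to the left at (100,50). The stop box top corners in the side view are (97,245) and (355,208). In the scene view they are (65,455), (213,508) and (318,425). The start button top is at (603,72) in the side view and (598,388) in the scene view.

```bash
python3 - <<'E'
from h import *
np.set_printoptions(precision=1,suppress=True)
s=7.143
f=lambda n,u0,v0,a,b,z:ray(n,u0+a/s-.5+.07,v0+b/s-.5+.07,z)
for a,b in[(97,240),(355,207),(68,62),(312,62)]: print('side stop corner',f('side',242,245,a,b,57))
for a,b in[(65,150),(213,208),(318,122)]: print('scene stop corner',f('scene',266,142,a,b,57))
print('head',f('side',242,245,213,65,88),f('scene',266,142,195,75,88),'fin tip side top',f('side',242,245,78,10,115),f('scene',266,142,286,55,110))
print('start',f('side',228,167,203,73,66),f('scene',185,207,198,90,66))
for a,b in[(98,115),(182,170),(308,130)]: print('side start corner',f('side',228,167,a,b,45))
for a,b in[(105,175),(280,185),(303,85)]: print('scene start corner',f('scene',185,207,a,b,45))
for nm,su,sv,z in[('cup',427,335,50),('jar',381,465,90),('glass',382,240,55)]: print(nm,ray('side',su*.64,sv*.64,z))
E
```

```text
side stop corner [ 491.3 -251.2   57. ]
side stop corner [ 572.4 -234.4   57. ]
side stop corner [ 479.3 -169.6   57. ]
side stop corner [ 560.8 -167.1   57. ]
scene stop corner [ 551.3 -146.1   57. ]
scene stop corner [ 477.8 -162.    57. ]
scene stop corner [ 488.5 -242.2   57. ]
head [ 527.  -203.8   88. ] [ 521.7 -195.7   88. ] fin tip side top [ 484.2 -209.4  115. ] [ 484.1 -210.8  110. ]
start [482.2 159.3  66. ] [477.7 163.3  66. ]
side start corner [437.7 158.   45. ]
side start corner [474.7 117.2  45. ]
side start corner [526.8 148.9  45. ]
scene start corner [484.1 204.2  45. ]
scene start corner [435.4 160.5  45. ]
scene start corner [470.4 119.6  45. ]
cup [533.4  -5.1  50. ]
jar [ 470.9 -338.5   90. ]
glass [439.6 320.8  55. ]
```

```bash
python3 - <<'E'
from h import *
C=np.array([524,-199.]);phi=.2
bot.grip(0.0,20)
for dy in(np.pi/2,-np.pi/2):
    print(dy,solve_ik([C[0],C[1],230],[np.pi,0,phi+dy]))
bot.move_ptp([C[0]-30,C[1],230],[np.pi,0,phi-np.pi/2])
s=bot.get_state();print(s['t'],s['qpos'],s['tcp_pos'],s['orientation'])
m=imaging.camera_model('wrist');print(m)
i=imaging.capture('wrist');cv2.imwrite('pics/w1.png',cv2.resize(i,(768,576),interpolation=cv2.INTER_CUBIC))
E
```

```text
1.5707963267948966 [-0.494635    0.34644318 -0.16670234  1.05765081  0.          0.87616133]
-1.5707963267948966 [-0.494635    0.34644318 -0.16670234  1.05765081  0.         -2.26543133]
4.1833 [-5.21878855e-01  2.94930844e-01 -2.40217930e-01  1.03563076e+00
 -5.69661757e-05 -2.29226941e+00] [ 493.95174637 -199.16972534  229.99240766] [ 3.14156764e+00 -5.38662150e-05 -1.37120210e+00]
{'K': array([[267.96559839,   0.        , 254.25952697],
       [  0.        , 267.96559839, 185.71509334],
       [  0.        ,   0.        ,   1.        ]]), 'position': array([ 509.07974634, -273.05132147,  372.4226714 ]), 'rotation': array([-2.96933956e-01, -1.23184887e-03, -2.94091827e+00])}
```

View pics/w1.png

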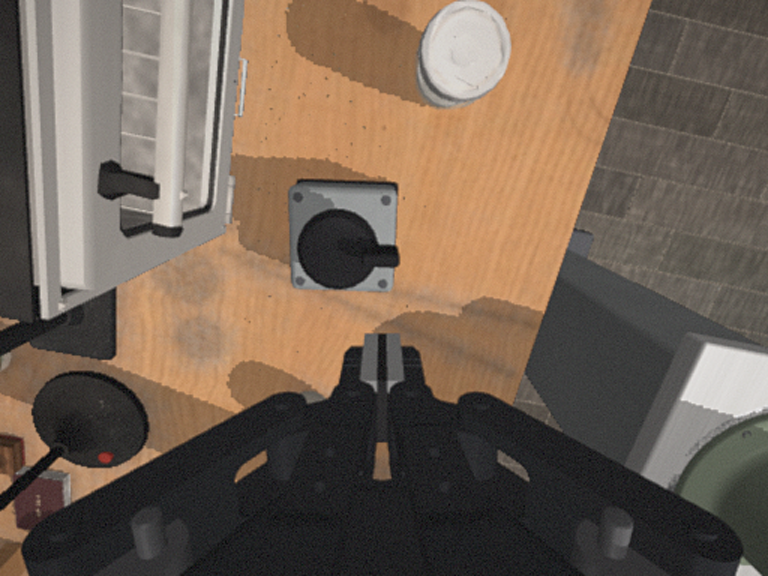

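Wrist view: the box top corners are at (290,184), (397,184), (394,291) and (290,290). The head is centred at about (339,248) and the fin tip is at (399,256), on the robot side. The way is clear.

```bash
python3 - <<'E'
from h import *
np.set_printoptions(precision=1,suppress=True)
f=lambda u,v,z:ray('wrist',u/1.5-.2,v/1.5-.2,z)
P=[f(*p,57) for p in((290,184),(397,184),(394,291),(290,290))]
print(*P,'mean',np.mean(P,0));print('head',f(339,248,92),'fin tip',f(399,256,112))
for a,b in((0,1),(3,2)): d=P[a]-P[b];print(np.arctan2(d[1],d[0]))
for a,b in((2,1),(3,0)): d=P[a]-P[b];print(np.arctan2(d[1],d[0])-np.pi/2)
E
```

```text
[ 573.3 -239.    57. ] [ 493.1 -255.3   57. ] [ 477.4 -170.3   57. ] [ 561.9 -154.    57. ] mean [ 526.4 -204.7   57. ]
head [ 526.  -205.5   92. ] fin tip [ 484.8 -212.9  112. ]
0.2005895733100816
0.19010522089053744
0.18306984614715605
0.13403937169939573
```

```bash
python3 - <<'E'
from h import *
np.set_printoptions(precision=1,suppress=True)
C=np.array([526,-203.]);phi=.19
p=C+6*np.array([np.cos(phi),np.sin(phi)])
rot=[np.pi,0,phi-np.pi/2]
bot.movel([*p,108],rot)
print(bot.movel([*p,80],max_speed=25,threshold=14))
s=bot.get_state();print(s['tcp_pos'],s['contact_force'])
bot.movel([*p,130]);bot.dwell(.3)
s=bot.get_state();print(s['tcp_pos'],s['contact_force'],s['t'])
cv2.imwrite('pics/s2.png',cv2.resize(imaging.capture('side')[235:305,220:310],(720,560),interpolation=cv2.INTER_CUBIC))
E
```

```text
True
[ 532.1 -202.    84. ] [-0.8  0.4  6.8]
[ 531.3 -201.6  129. ] [-0.4  0.3  1. ] 6.9083
```

View pics/s2.png

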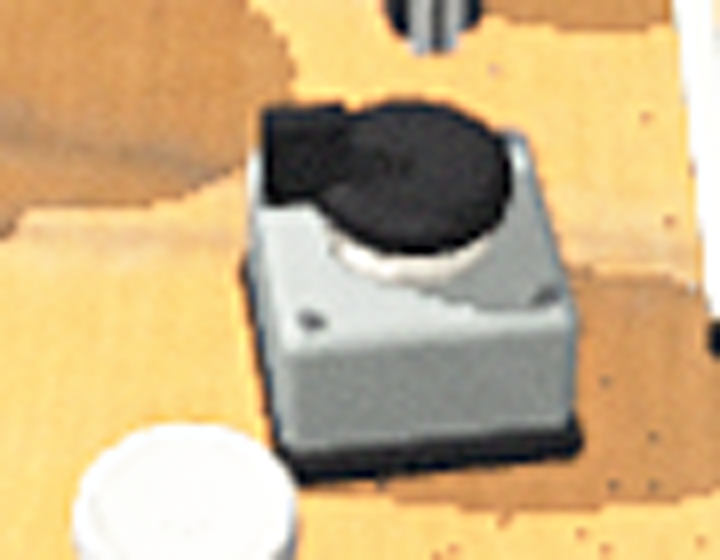

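The head is latched: it sits lower, and much less of the white collar shows at (400,260). Next is the twist, with the wrist flipped so joint 6 stays in range.

```bash
python3 - <<'E'
from h import *
np.set_printoptions(precision=1,suppress=True)
C=np.array([526,-203.]);phi=.19
def pose(th,gap,z,r=36):
    a=phi-th; v=np.array([[np.cos(a),-np.sin(a)],[np.sin(a),np.cos(a)]])@[-r,-(16+gap)]
    return [*(C+v),z],[np.pi,0,a+np.pi/2]
p,r=pose(0,12,140); bot.move_ptp(p,r)
p,r=pose(0,12,97); bot.movel(p,r,max_speed=80)
for th,g in((0,2),(.2,0),(.4,0),(.55,0),(.7,0),(.8,0)):
    p,r=pose(th,g,97); hit=bot.movel(p,r,max_speed=40,threshold=15)
    s=bot.get_state();print(th,hit,s['tcp_pos'],s['contact_force'],s['wrist_torque'],s['t'])
    if hit:break
cv2.imwrite('pics/s3.png',cv2.resize(imaging.capture('side')[225:305,220:310],(720,640)[:2],interpolation=cv2.INTER_CUBIC)[:600])
E
```

```text
0 False [ 494.1 -227.2   97.3] [ 0.2 -0.8  0. ] [ 0. -0.  0.] 10.6333
0.2 False [ 489.9 -218.7   97.1] [-1.1  0.4  0.3] [-0. -0.  0.] 11.025
0.4 False [ 487.6 -211.3   97. ] [0.1 0.2 0.3] [-0.  0.  0.] 11.375
0.55 False [ 486.7 -205.5   97. ] [-1.  -0.3  0. ] [-0.1  0.1  0. ] 11.675
0.7 False [ 486.8 -199.6   97. ] [-0.9  0.5  0.1] [-0.1  0.2 -0. ] 11.975
0.8 False [ 487.4 -195.7   97. ] [-1.  -1.3 -0.7] [-0.1  0.1  0. ] 12.225
```

View pics/s3.png

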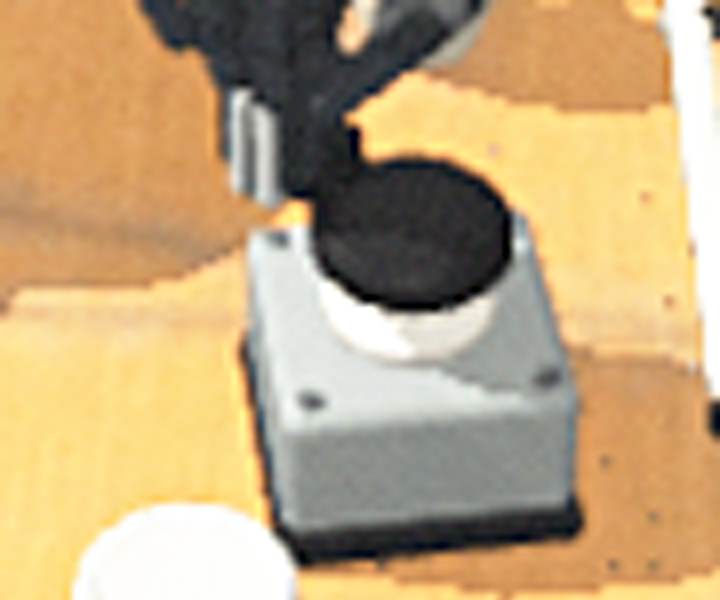

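The button has popped out: the white collar is fully visible at (410,330). I'll back off the way I came, lift, and look at the start station.

```bash
python3 - <<'E'
from h import *
np.set_printoptions(precision=3,suppress=True)
C=np.array([526,-203.]);phi=.19
def pose(th,gap,z,r=36):
    a=phi-th; v=np.array([[np.cos(a),-np.sin(a)],[np.sin(a),np.cos(a)]])@[-r,-(16+gap)]
    return [*(C+v),z],[np.pi,0,a+np.pi/2]
for th,g in((.4,3),(0,12)):
    p,r=pose(th,g,97); bot.movel(p,r,max_speed=60)
bot.movel([p[0],p[1],200])
bot.move_ptp([480,161,190],[np.pi,0,np.pi/2])
s=bot.get_state();print(s['tcp_pos'],s['t'])
np.savez('w4.npz',**imaging.camera_model('wrist'))
i=imaging.capture('wrist');cv2.imwrite('pics/w4.png',cv2.resize(i,(768,576),interpolation=cv2.INTER_CUBIC))
E
```

```text
[480.315 160.291 189.848] 15.7
```

View pics/w4.png

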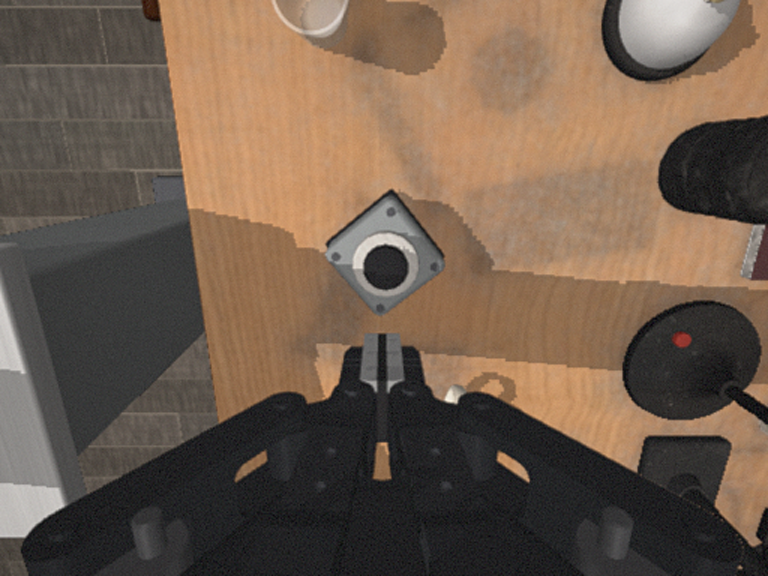

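The start button's centre is at (386,267). The cup is off to the side beneath the fingers, well below them. Next I press the button and back off.

```bash
python3 - <<'E'
from h import *
np.set_printoptions(precision=1,suppress=True)
b=ray('wrist',386/1.5-.2,267/1.5-.2,67);print(b)
p=b[:2] if np.hypot(*(b[:2]-[480,161]))<10 else np.array([480,161.])
bot.movel([*p,80])
print(bot.movel([*p,58],max_speed=20,threshold=14))
s=bot.get_state();print(s['tcp_pos'],s['contact_force'])
bot.dwell(.1)
s=bot.get_state();print(s['tcp_pos'],s['contact_force'])
bot.movel([*p,180]);bot.dwell(.3)
a=cv2.resize(imaging.capture('side')[140:310,200:330],(455,595),interpolation=cv2.INTER_CUBIC)
cv2.imwrite('pics/s5.png',a);s=bot.get_state();print(s['t'],s['contact_force'])
E
```

```text
[483.5 161.3  67. ]
True
[483.5 161.3  61. ] [-1.5 -0.7  7. ]
[483.5 161.3  61. ] [-0.6 -0.7  7.2]
18.9417 [ 0.1 -1.7  0. ]
```

View pics/s5.png

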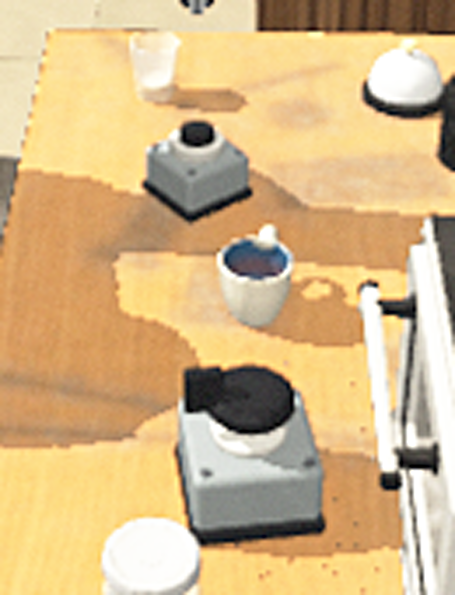

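The mushroom is out with its fin back at (205,390). The start button is out at (198,133), and the cup, glass and jar are standing where they were.

```bash
python3 -c "
from bench import bot
print(bot.sign_off())"
```

```text
the job is handed in; nothing more can be done
None
```

The stop button was pressed until it latched and then twisted free, the start button was pressed and released, both boxes are back at rest with the cup, glass and jar undisturbed in the last picture, and the job is handed in at about 19 s; no verdict was returned.

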